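# Fold open the bifold door of the watchmaker's bench cupboard

## Robot

A 6-joint arm with a two-finger parallel gripper is mounted at the origin on the work surface. World frame = base frame: x ahead of the robot, y to its left, z up, the work surface at z = 0. Lengths are in mm, angles in rad, forces in N, time in s.
With the tool pointing down it reaches from about 350 to 775 mm from the base axis. Payload 7.3 kg.
Tool frame: the origin (TCP) lies between the finger pads; the fingertips stand 22 mm ahead of it and the grasp point (between the pads) lies 3 mm ahead of it; z points along the fingers, x is the direction in which the jaws open and shut, and the axes are right-handed (so a half turn about z gives the same grasp; the last joint's range is limited). The gripper opens to 92 mm and grips with 3 to 60 N. Pads are 19 mm wide; open, the fingers measure 130 mm over their backs; the gripper's body (75 mm by 190 mm) begins 47 mm behind the grasp point.
Start: joints at [1.035, 0.342, 1.524, -0, 1.275, -0.146], TCP at [199.488, 485.641, 248.741] pointing down, gripper open.
Joint ranges: [-2.53, 2.53], [-0.77, 2.02], [0.04, 2.7], [-1, 4.14], [0.28, 2.66], [-3.11, 3.11]. Speed limits (rad/s): [2.57, 2.57, 3.14, 3.14, 3.14, 3.14].

## Interface

Orientations are given as [roll, pitch, yaw] about the fixed x, y, z axes, in that order (R = Rz(yaw) Ry(pitch) Rx(roll)).
In Python, from plant import * gives the robot as it stands. The module is installed in compiled form; this text tells all that it offers.
- The arm moves only by the shell command python3 -m handwheel 'ROWS' [OPENING]. ROWS is a JSON object of lists of equal length, an entry for each row: "translation": the shift along the world's x, y, z in units of 15 cm (1.0 is 15 cm), a list of three; "twist": the turn about the world's z in units of 90 degrees (1.0 is 90 degrees). In form: {"translation": [[tx, ty, tz], ...], "twist": [twist, ...]}. A call has exactly 8 rows; each row shifts and turns the pose as measured when the row begins; what a row does not reach is not made up. A row lasts 1/8 s, in which the tool goes at most 62.5 mm and 10.7 degrees, less where a joint would pass 70% of its speed; a pose out of reach is approached as far as the arm can. A call with a number of a shift or a turn outside -1 to 1 is refused whole. A call with a gripper value outside its range is refused whole. OPENING is the closure in counts, from 0 (fully open) to 255 (shut), set as the call begins (- or left out, the last holds). The fingers move at their own pace and stop on an object; the grip force is fixed at half the most. Time passes only in rows, so rows that do not move let the fingers close, or fill a call up. It gives the time, the measured TCP pose, the force and the opening at its end, in the units of the state.
- get_obs(): the state, without advancing time (a new reading comes with each control period).
- capture(name): name is "side" or "top"; returns a dict with "img" (420x560x3 uint8, red, green, blue), "vertical_fov" (degrees; the focal length in pixels is half the picture's height over the tangent of half this angle, whatever the lens; pixels are square), "cx", "cy" (the principal point, pixels), "world_from_camera" (4x4, takes a point from camera to world coordinates). Camera axes: x right, y up, looking along -z (the intrinsics and any distortion apply to the point x, -y, -z); pixel columns grow to the right and rows downward; lengths in mm; the calibration is good to about 2 mm. A picture is of the moment at which its call begins. There is no depth.
- close_job(): hands the job in, once; it reports no verdict.
Trained networks look in the newest picture that a camera, given by its name, has taken for a name from the list of things; names that differ only in an ending like _2 or _b are one class to them, and where a whole thing is asked for, a point or a joint stands for the part that bears it (a point fixed in the world has none). Each returns a list of dicts, best first, with "score" (0 to 1); they miss things now and then, are a little off and sometimes report something else, mostly with a low value. They report only what shows in the picture. A call takes as long as a camera call.
- search_frame(camera, label): "position" ([x, y, z] in mm, in the coordinates of the camera as it stood for that picture, good to about 4 mm: the middle of the surface that is visible of it).
- spot_point(camera, label): "position" ([x, y, z] in mm, in the coordinates of the camera as it stood for that picture, good to about 4 mm: a listed point, or the origin of a listed thing).
The state is a dict: "time": time; "joint_positions": joint angles; "dq": joint speeds; "tau": joint torques, N m; "tool_pos": TCP position; "tcp_rot": TCP orientation; "contact_force": force on the tool from outside, world axes, zero at the start; "moment": the same for the moment, N m; "grip_width": finger opening in mm.
Only numpy, scipy, OpenCV 4.12 (cv2) and the standard library are available. Lean on these libraries where they do the work, as an engineer would, in place of code of your own. Each camera call takes 0.05 s, during which the arm holds its last target.

## Task

Open the wide bifold door of the wooden cupboard on the watchmaker's bench: its pull is the upright bar near its fold, and both panels should fold together along the track until the door is fully folded open and stays standing open. The cupboard also has a narrow single door with the same kind of bar: leave that one shut.

Things in the scene. Friction and masses are not known exactly. Their poses are not given: they have to be found in the camera images.
- bifold_pull (a point): Top end (on the axis) of the bifold door's pull: an upright round steel bar, 12 mm thick, 105 mm long, top 235 mm above the bench (cupboard top 250). Its axis is 45 mm off the lead panel's face and 30 mm from the fold; its two standoffs join 48 and 88 mm below this point, so the top 40 mm is free to pinch from above. Axes turn with the lead panel: -x out of its face, y towards the fold, z up.
- bifold (a joint): Jamb panel's angle a out of the front, rad: 0 shut, grows as the fold comes out, stop at 1.35 (fully open). The lead panel turns by a the other way (anticlockwise from above). In track_end axes the bar's axis is at x = -0.100 sin a - 0.057 cos a, y = 0.260 - 0.160 cos a - 0.057 sin a (m). Starts shut or ajar, up to 0.12. Light (1 to 3 N at the bar); stays where it is left.
- single_door (a joint): Opening angle, rad, of the narrow one-panel door (107 mm wide) beside the bifold door, with an identical bar about 195 mm from the bifold's bar when both are shut. 0 is shut, and it starts shut. It moves easily. Not to be opened.
- track_end (a point): Fixed point at the end of the bifold's track, beside the narrow door, 227 mm above the bench. -x points out of the cupboard's front, y along it to the jamb pivot, 260 mm away; z up. Cupboard 200 deep, 400 wide, 250 high, top overhangs the front 14 mm. Two panels, 130 wide, 205 high, 12 thick, 22 above the bench; pivot, fold hinge and guided edge lie in their back plane, x = 0 when shut.

How it is judged:
By the outcome, as a careful person would: the job done as asked, in the order asked, and still so for the second after the job is handed in, with the robot touching nothing.
It also fails if it takes over 35 s, if anything falls off the work surface, if the arm or the gripper's body presses on something with over 40 N, if the wrist force passes 120 N, or if a joint passes its speed limit or range.

## Working session

There is one attempt and no reset: what is moved stays moved. The work goes in short steps, Python scripts to look and compute and a shell command to move; the robot and the scene stay as the last step left them, time stands still between calls to the robot, and variables do not carry over. Pictures are saved under pics/ and viewed, and the job is handed in when it is done.

```bash
mkdir -p pics; cat > h.py <<'E'
from plant import *
import numpy as np, cv2
def look(cam,tag,labels):
    c=capture(cam); cv2.imwrite(f"pics/{tag}.png",c["img"][:,:,::-1]); M=np.array(c["world_from_camera"])
    for l,f in labels:
        for r in f(cam,l)[:3]:
            print(cam,l,f.__name__,round(r["score"],2),(M@np.append(r["position"],1))[:3].round(1))
    return c
E
python3 - <<'E'
from h import *
L=[("bifold_pull",spot_point),("track_end",spot_point),("bifold",search_frame),("single_door",search_frame)]
c=look("side","s0",L); print({k:v for k,v in c.items() if k!="img"})
c=look("top","t0",L); print({k:v for k,v in c.items() if k!="img"})
o=get_obs(); print(o)
E
```

```text
side bifold_pull call 0.98 [ 500.2 -105.   232.4]
side track_end call 0.9 [ 401.5 -170.1  229.3]
side bifold call 0.84 [ 538.1 -146.8  165.1]
side single_door call 0.97 [ 333.3 -157.6  160.3]
{'vertical_fov': 43.00099908351701, 'cx': 278.11438276777795, 'cy': 201.7863538470901, 'world_from_camera': array([[-8.29663851e-01, -5.28081384e-01,  1.81074424e-01,
         6.69180480e+02],
       [ 5.58223650e-01, -7.88618183e-01,  2.57813340e-01,
         1.71376292e+01],
       [ 6.65215772e-03,  3.14978434e-01,  9.49075516e-01,
         8.92016400e+02],
       [ 0.00000000e+00,  0.00000000e+00,  0.00000000e+00,
         1.00000000e+00]])}
top bifold_pull call 0.93 [ 502.1 -102.7  231.8]
top track_end call 0.75 [ 407.  -167.8  228.7]
top bifold call 0.59 [ 502.  -130.4  195.8]
top single_door call 0.55 [ 311.4 -135.9  190.4]
{'vertical_fov': 46.490195638544755, 'cx': 281.89835644149116, 'cy': 203.92106925470355, 'world_from_camera': array([[ 2.67441339e-02,  9.83134803e-01, -1.80916309e-01,
         4.04513131e+02],
       [-9.99603321e-01,  2.47030197e-02, -1.35262912e-02,
        -1.8534
[... 166 characters left out ...]
00000000e+00]])}
{'time': 0.5, 'joint_positions': array([ 1.03499710e+00,  3.42048693e-01,  1.52415913e+00, -1.22830678e-05,
        1.27542734e+00, -1.45953490e-01]), 'dq': array([ 1.19325019e-03, -9.00037757e-04, -1.00614600e-04, -1.13886365e-05,
        2.49815711e-04,  9.78676796e-04]), 'tau': array([-2.29220648e-03, -4.30812514e+01, -2.44310349e+01,  7.17814523e-02,
        4.90403781e-02, -2.16893443e-05]), 'tool_pos': array([199.47545301, 485.60990358, 248.69454265]), 'tcp_rot': array([3.14158721e+00, 4.37632370e-05, 1.18095417e+00]), 'contact_force': array([-0.44667752,  0.10231759, -0.3323768 ]), 'moment': array([0.00574921, 0.02017185, 0.02594319]), 'grip_width': 91.97437067644964}
```

View pics/s0.png

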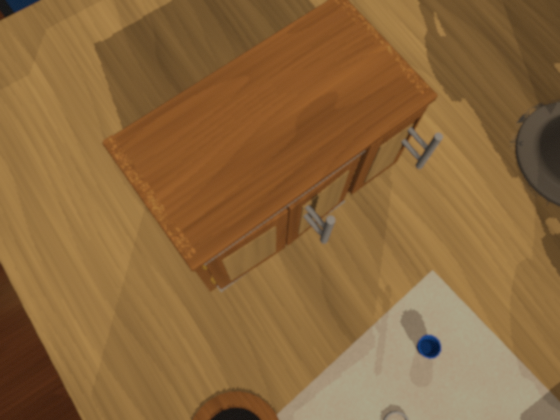

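View pics/t0.png

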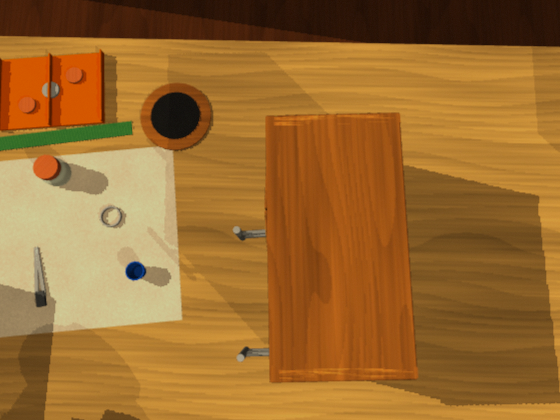

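The pictures show the cupboard with its front facing world +y. In the top view the bifold bar is at about (238,232) and the single bar at about (242,354). The front top edge runs from (267,115) to (272,381). Next I'll get the heading from rays.

```bash
cat >> h.py <<'E'
def ray(c,u,v,z):
    f=c["img"].shape[0]/2/np.tan(np.radians(c["vertical_fov"])/2); M=np.array(c["world_from_camera"])
    d=M[:3,:3]@np.array([(u-c["cx"])/f,-(v-c["cy"])/f,-1]); return (M[:3,3]+d*(z-M[2,3])/d[2]).round(1)
E
python3 - <<'E'
from h import *
c=look("top","t1",[])
for p in [(266,115),(399,113),(417,378),(271.5,381)]: print(p,ray(c,*p,250))
for p in [(238,232),(242,354)]: print(p,ray(c,*p,235))
s=look("side","s1",[])
for p in [(104,143),(200,268),(436,97),(342,0)]: print(p,ray(s,*p,250))
for p in [(327,222),(437,137)]: print(p,ray(s,*p,235))
for cam,c in (("top",c),("side",s)):
    im=c["img"]; cr=im[210:380,220:290] if cam=="top" else im[90:300,190:450]
    cv2.imwrite(f"pics/{cam}crop.png",cv2.resize(cr,None,fx=3,fy=3,interpolation=2)[:,:,::-1])
E
```

```text
(266, 115) [ 683.  -146.1  250. ]
(399, 113) [ 691.3 -356.8  250. ]
(417, 378) [ 291.  -375.9  250. ]
(271.5, 381) [ 281.  -167.2  250. ]
(238, 232) [ 497.  -108.2  235. ]
(242, 354) [ 315.3 -121.9  235. ]
(104, 143) [ 691.4 -352.1  250. ]
(200, 268) [ 673.1 -139.7  250. ]
(436, 97) [ 284.4 -162.4  250. ]
(342, 0) [ 297.2 -361.9  250. ]
(327, 222) [ 507.  -103.8  235. ]
(437, 137) [ 313.1 -118.3  235. ]
```

View pics/topcrop.png

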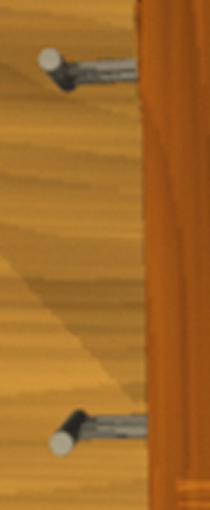

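View pics/sidecrop.png

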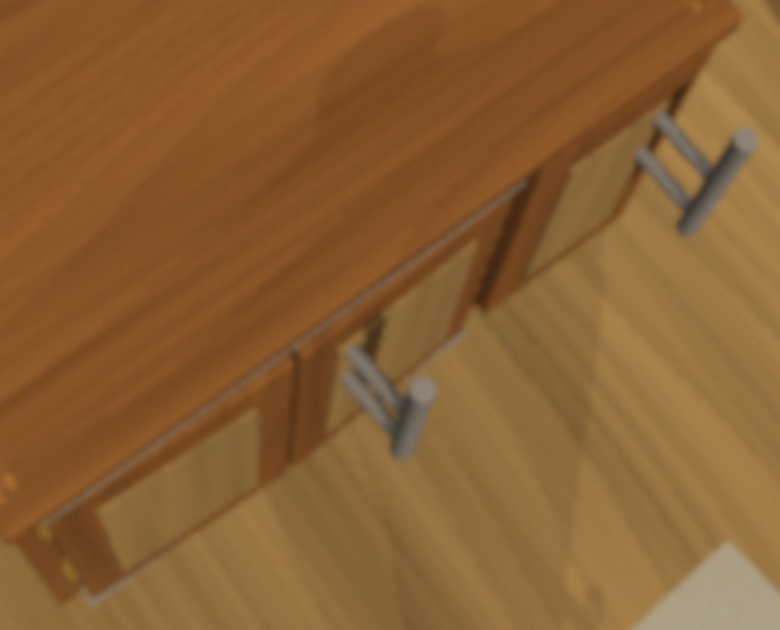

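```bash
python3 - <<'E'
from h import *
L=[("bifold_pull",spot_point),("track_end",spot_point)]
c=look("top","t2",L); s=look("side","s2",L)
print(ray(c,236,230,235),ray(c,240.5,357.5,235)); print(ray(s,331.2,218,235),ray(s,438,137,235))
E
```

```text
top bifold_pull call 0.56 [ 501.6 -100.4  232.5]
top track_end call 0.95 [ 405.9 -169.7  227.1]
side bifold_pull call 0.95 [ 501.4 -106.3  235.6]
side track_end call 0.89 [ 400.2 -173.3  226.6]
[ 500.  -104.9  235. ] [ 310.3 -119.9  235. ]
[ 499.3 -105.1  235. ] [ 312.  -117.5  235. ]
```

```bash
python3 -m handwheel '{"translation":[[0.08,-0.3,0.25],[0.2,-0.35,0.05],[0.2,-0.4,0],[0.2,-0.4,0],[0.2,-0.4,0],[0.2,-0.4,0],[0.2,-0.4,0],[0.2,-0.4,0]],"twist":[0,-0.11,-0.11,-0.11,-0.11,-0.11,-0.11,-0.05]}' 0
```

```text
time: 1.9
tool_pos: [408.5, 50.4, 295.3]
tcp_rot: [-3.141, -0.006, 0.037]
contact_force: [-0.2, 0.6, 0.5]
grip_width: 91.7
```

```bash
python3 -m handwheel '{"translation":[[0.15,-0.26,0],[0.15,-0.26,0],[0.15,-0.26,0],[0.15,-0.25,0],[0,0,0],[0,0,0],[0,0,0],[0,0,0]],"twist":[0,0,0,0,0,0,0,0]}' 90
```

```text
time: 2.9
tool_pos: [500.8, -111.8, 295.4]
tcp_rot: [-3.141, -0.008, 0.031]
contact_force: [0.9, -0.9, -0.5]
grip_width: 59.5
```

```bash
python3 -m handwheel '{"translation":[[0,0.045,0],[0,0,-0.12],[0,0,-0.12],[0,0,-0.12],[0,0,-0.09],[0,0,0],[0,0,0],[0,0,0]],"twist":[0,0,0,0,0,0,0,0]}' 90
python3 - <<'E'
from h import *
c=look("top","t3",[]); s=look("side","s3",[])
cv2.imwrite("pics/s3c.png",cv2.resize(s["img"][120:300,230:430],None,fx=3,fy=3)[:,:,::-1])
cv2.imwrite("pics/t3c.png",cv2.resize(c["img"][140:320,180:380],None,fx=3,fy=3)[:,:,::-1])
E
```

```text
time: 3.9
tool_pos: [501.1, -100.5, 228.9]
tcp_rot: [3.141, -0.013, 0.035]
contact_force: [0.7, 0.5, 0.2]
grip_width: 59.7
```

View pics/s3c.png

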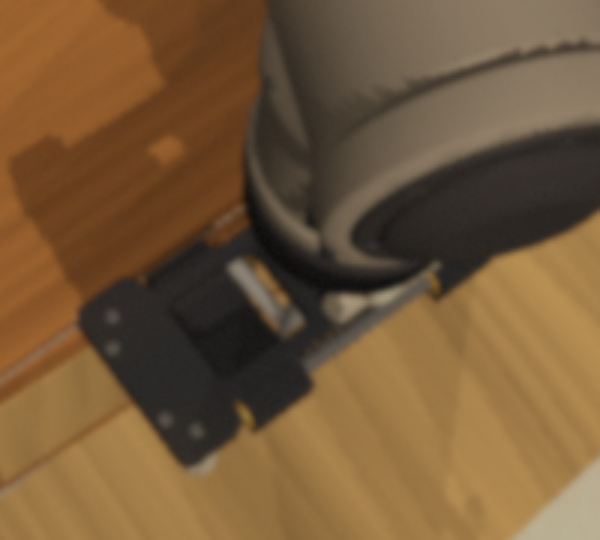

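View pics/t3c.png

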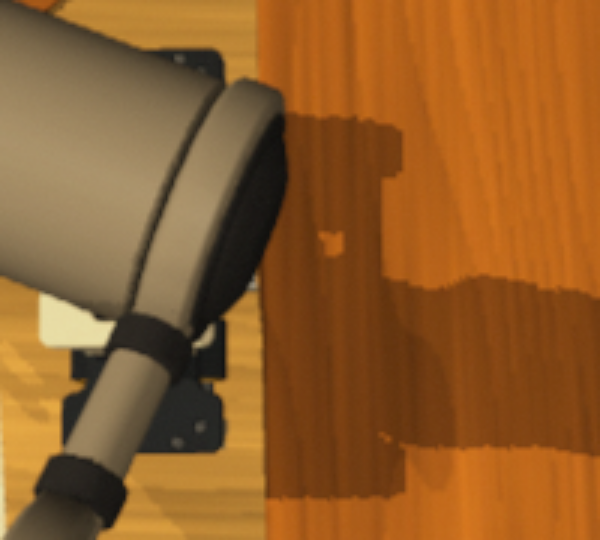

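The wrist hides the bar in both views, and there is no contact force. I'll shift y by about -4 mm and close.

```bash
python3 -m handwheel '{"translation":[[0,-0.03,0],[0,0,0],[0,0,0],[0,0,0],[0,0,0],[0,0,0],[0,0,0],[0,0,0]],"twist":[0,0,0,0,0,0,0,0]}' 255
```

```text
time: 5.0
tool_pos: [500.3, -106.1, 229.3]
tcp_rot: [3.14, -0.011, 0.035]
contact_force: [-1.3, -0.9, 1.7]
grip_width: 11.2
```

Gripped at 11.2 mm, which fits the 12 mm bar. I'll work out the arc from here in handwheel units.

```bash
cat >> h.py <<'E'
def path(b0,a0,yaw,As):
    P=lambda a: np.array([260-160*np.cos(a)-57*np.sin(a),100*np.sin(a)+57*np.cos(a)])
    R=np.array([[np.cos(yaw),-np.sin(yaw)],[np.sin(yaw),np.cos(yaw)]])
    return np.array([b0+R@(P(a)-P(a0)) for a in As])
E
python3 - <<'E'
from h import *
o=get_obs()
for a0 in (0,.04,.1):
    w=path(o["tool_pos"][:2],a0,.057,[.2,.4,.6,.8,1,1.2,1.35])
    print(a0); print(w.round(1).tolist()); print((np.diff(np.vstack([o["tool_pos"][:2],w]),axis=0)/150).round(3).tolist())
E
```

```text
0
[[491.1, -87.9], [488.8, -72.3], [493.4, -59.9], [504.9, -51.3], [522.6, -46.8], [545.9, -46.6], [566.5, -49.2]]
[[-0.061, 0.122], [-0.015, 0.104], [0.031, 0.082], [0.076, 0.057], [0.118, 0.03], [0.156, 0.002], [0.138, -0.018]]
0.04
[[493.5, -91.7], [491.2, -76.1], [495.8, -63.8], [507.2, -55.2], [524.9, -50.7], [548.3, -50.4], [568.9, -53.0]]
[[-0.045, 0.096], [-0.015, 0.104], [0.031, 0.082], [0.076, 0.057], [0.118, 0.03], [0.156, 0.002], [0.138, -0.018]]
0.1
[[496.6, -97.3], [494.3, -81.7], [498.9, -69.3], [510.3, -60.7], [528.0, -56.2], [551.3, -56.0], [572.0, -58.6]]
[[-0.025, 0.059], [-0.015, 0.104], [0.031, 0.082], [0.076, 0.057], [0.118, 0.03], [0.156, 0.002], [0.138, -0.018]]
```

```bash
python3 -m handwheel '{"translation":[[-0.022,0.048,0],[-0.022,0.048,0],[-0.008,0.052,0],[-0.008,0.052,0],[0,0,0],[0,0,0],[0,0,0],[0,0,0]],"twist":[0.06,0.06,0.06,0.06,0,0,0,0]}'
```

```text
time: 6.0
tool_pos: [492.2, -75.2, 229.3]
tcp_rot: [3.14, -0.014, 0.42]
contact_force: [0.5, 0.2, 0.7]
grip_width: 11.1
```

```bash
python3 -m handwheel '{"translation":[[0.012,0.042,0],[0.014,0.038,0],[0.035,0.03,0],[0.04,0.025,0],[0.056,0.016,0],[0.06,0.012,0],[0,0,0],[0,0,0]],"twist":[0.06,0.06,0.06,0.06,0.06,0.06,0,0]}'
```

```text
time: 7.0
tool_pos: [525.1, -51.1, 229.3]
tcp_rot: [3.14, -0.014, 0.996]
contact_force: [0.3, 1.6, 1.2]
grip_width: 11.3
```

Right on the arc, at a ≈ 1.0. I'll continue to the stop.

```bash
python3 -m handwheel '{"translation":[[0.075,0.003,0],[0.08,0,0],[0.07,-0.008,0],[0.065,-0.01,0],[0.02,-0.004,0],[0,0,0],[0,0,0],[0,0,0]],"twist":[0.06,0.06,0.06,0.05,0,0,0,0]}'
python3 - <<'E'
from h import *
print(get_obs()["tool_pos"])
c=look("top","t4",[]); s=look("side","s4",[])
E
```

```text
time: 8.0
tool_pos: [569.8, -53.3, 229.3]
tcp_rot: [-3.14, -0.015, 1.354]
contact_force: [1.7, 2.1, -0.5]
grip_width: 11.4
[569.77429287 -53.2829405  229.31447183]
```

View pics/s4.png

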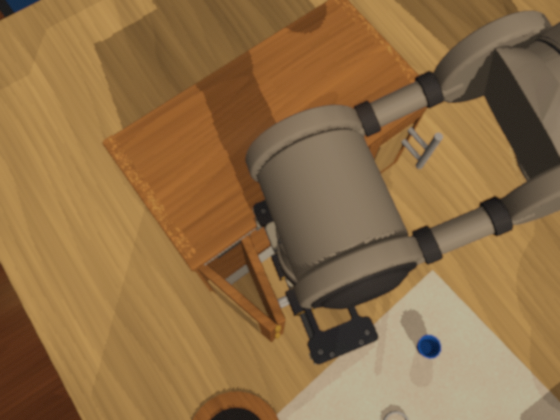

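The door is folded, with the panels at about (240,300), and the single door is shut. I'll nudge further along the arc to feel the stop.

```bash
python3 -m handwheel '{"translation":[[0.02,-0.003,0],[0.02,-0.003,0],[0.02,-0.004,0],[0,0,0],[0,0,0],[0,0,0],[0,0,0],[0,0,0]],"twist":[0,0,0,0,0,0,0,0]}'
```

```text
time: 9.1
tool_pos: [570.9, -53.4, 229.3]
tcp_rot: [-3.119, -0.013, 1.355]
contact_force: [-1.2, 2.3, -0.1]
grip_width: 11.0
```

```bash
python3 -m handwheel '{"translation":[[0.02,-0.003,0],[0.02,-0.003,0],[0.03,-0.004,0],[0.03,-0.004,0],[0.03,-0.004,0],[0.03,-0.004,0],[0.03,-0.004,0],[0.03,-0.004,0]],"twist":[0,0,0,0,0,0,0,0]}'
```

```text
time: 10.1
tool_pos: [574.0, -54.0, 228.7]
tcp_rot: [-3.04, -0.006, 1.356]
contact_force: [-17.3, 2.8, 8.7]
grip_width: 11.2
```

Firm stop felt: -17 N against the motion. I'll relax, open the fingers partly, then lift clear.

```bash
python3 -m handwheel '{"translation":[[0,0,0],[0,0,0],[0,0,0],[0,0,0],[0,0,0],[0,0,0],[0,0,0],[0,0,0]],"twist":[0,0,0,0,0,0,0,0]}' 255
python3 -m handwheel '{"translation":[[0,0,0],[0,0,0],[0,0,0],[0,0,0],[0,0,0.03],[0,0,0.06],[0,0,0.1],[0,0,0.15]],"twist":[0,0,0,0,0,0,0,0]}' 150
```

```text
time: 11.1
tool_pos: [573.7, -54.0, 228.7]
tcp_rot: [-3.039, -0.006, 1.356]
contact_force: [-2.2, 2.7, 0.6]
grip_width: 11.3
time: 12.1
tool_pos: [573.9, -54.8, 281.5]
tcp_rot: [-3.038, -0.005, 1.355]
contact_force: [-0.2, 0.1, 0.1]
grip_width: 38.3
```

Clear of the bar. I'll retreat towards +y and look.

```bash
python3 -m handwheel '{"translation":[[0,0,0.2],[-0.1,0.3,0.05],[-0.2,0.35,0],[-0.2,0.35,0],[-0.2,0.35,0],[-0.2,0.35,0],[-0.2,0.35,0],[0,0,0]],"twist":[0,0,0,0,0,0,0,0]}' 150
python3 - <<'E'
from h import *
L=[("bifold_pull",spot_point),("track_end",spot_point)]
c=look("top","t5",L); s=look("side","s5",L)
E
```

```text
time: 13.1
tool_pos: [404.4, 260.2, 331.9]
tcp_rot: [-3.055, -0.011, 1.353]
contact_force: [-0.1, -1.1, -1.0]
grip_width: 37.8
top bifold_pull call 0.74 [573.7 -48.5 233.5]
top track_end call 0.71 [ 409.3 -167.8  228.1]
side bifold_pull call 0.56 [570.6 -54.6 232.3]
side track_end call 0.63 [ 402.6 -172.7  226.5]
```

View pics/s5.png

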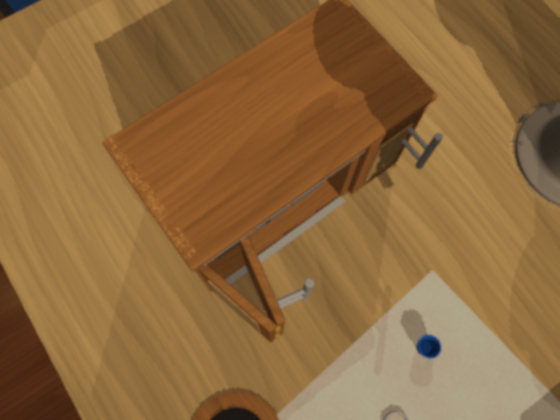

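View pics/t5.png

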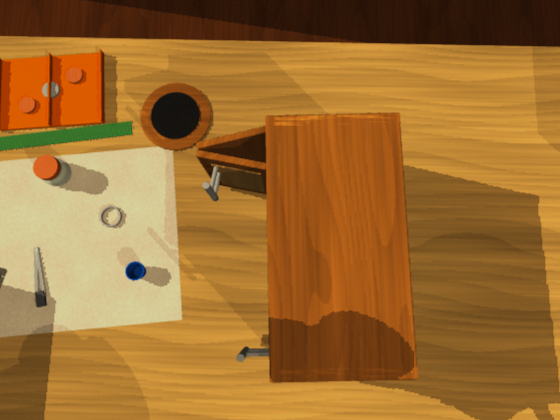

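The door is folded open: the bar tip shows at side (309,286) and top (210,190). The single door's bar is unmoved at side (438,137) and top (241,356). Handing in.

```bash
python3 -c "
from h import *
s=look('side','s6',[]); print(ray(s,308.5,286,235)); print(close_job())"
```

```text
[573.8 -49.6 235. ]
the job is handed in; nothing more can be done
None
```

The bifold door is fully folded open and stayed that way after I let go. I pinched its bar from above and followed its arc until it hit a firm stop, with about 17 N against the push. Then I relaxed, opened the fingers partway and lifted clear. The job was handed in at about 13 s of the 35 s allowed.

- **Bifold door:** after release the cameras put the bar at about (570–574, -48 to -55) mm. I expected (569, -53) for a = 1.35, so this agrees within the camera error of a few mm. Both pictures show the two panels folded together at the jamb.
- **Narrow door:** its bar is at the same pixels as at the start, so it is still shut.
- **Safety:** nothing fell or looked disturbed, and the highest force I read was under 20 N.
- **Disagreements:** near the end, pressing on the stop tilted the tool by about 0.1 rad. The two cameras also differed by up to about 7 mm on the track end point and the bar.

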